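# Fit the parrot treat pot's nested lids and take off the outer lid alone

### The arm

A 6-joint arm with a two-finger parallel gripper is mounted at the origin on the work surface. World frame = base frame: x ahead of the robot, y to its left, z up, the work surface at z = 0. Lengths are in m, angles in rad, forces in N, time in s.
With the tool pointing down it reaches from about 0.25 to 0.725 m from the base axis. Payload 4 kg.
Tool frame: the origin (TCP) lies midway between the tips of the shut fingers; the grasp point (between the pads) lies 19 mm behind it; z points along the fingers, y is the line along which they close (so a half turn about z gives the same grasp; the last joint's range is limited). The gripper opens to 85 mm and grips with 20 to 120 N. Pads are 22 mm wide; open, the fingers measure 114 mm over their backs; the gripper's body (76 mm by 85 mm) begins 54 mm behind the grasp point. The pads swing forward as they close: fully open they stand 13 mm farther back than shut.
Start: joints at [-1.323, 0.241, 0.005, 1.335, 0, 1.571], TCP at [0.123, -0.485, 0.231] pointing down, gripper open.
Joint ranges: [-2.72, 2.72], [-1.05, 1.87], [-1.09, 1.28], [-1.99, 2.15], [-1.42, 1.44], [-3.14, 3.14]. Speed limits (rad/s): [2.79, 2.79, 3.14, 3.14, 3.14, 3.14].

### API

Orientations are given as a unit quaternion [x, y, z, w].
In Python, from workcell import get_obs, imaging, workorder gives the robot as it stands.
- The arm moves only by the tool jog_arm, called after "Request:" as name([rows], argument=value, ...), one row to a line, values as JSON. Schema: {"type":"object","properties":{"offsets":{"type":"array","items":{"type":"object","properties":{"drx":{"type":"number"},"dry":{"type":"number"},"drz":{"type":"number"},"tx":{"type":"number"},"ty":{"type":"number"},"tz":{"type":"number"},"aperture":{"type":"number"}},"additionalProperties":false,"required":["aperture"]},"minItems":1,"maxItems":10},"only":{"type":"string"},"quiet":{"type":"boolean"},"lines":{"type":"string"}},"required":["offsets"],"additionalProperties":false}. offsets is a list of rows, 1 to 10 of them, each an object with the fields drx, dry, drz (a rotation vector in parts of the range, where 1.0 means 2 rad), tx, ty, tz (the shift in fractions of the full range, 1 being 0.4 m), aperture (the finger opening in m); a field left out counts as zero (the opening has to be given); each row is the pose to reach, as a shift and turn from the pose commanded when the call began, along the tool's axes at that moment; what a row does not reach only later rows make up. A row lasts 1/8 s, in which the tool goes at most 0.0625 m and 0.188 rad, less where a joint would pass 70% of its speed; a pose out of reach is approached as far as the arm can. The fingers move at their own pace and stop on an object; the grip force is fixed at half the most. Time passes only in rows, so rows that do not move let the fingers close. The tool returns the time, the measured TCP pose, the force, the opening and the grip force at its end. only (a regular expression) keeps the lines of the reply that match it, lines (a string "A,B") keeps lines A to B, and quiet returns only ok. Input that does not fit is refused with a message, and nothing moves.
- get_obs(): the state, without advancing time (a new reading comes with each control period).
- imaging.camera(name): name is "scene" or "top" or "wrist"; returns (picture, depth): 480x640x3 uint8, red, green, blue; 480x640 float32, m along the optical axis (not along the pixel's ray), 0 where there is no reading.
- imaging.calibration(name): a dict with "mtx" (3x3 intrinsics, pixels), "R" (3x3) and "t" (3): a world point X has camera coordinates R X + t. Camera axes: x right, y down, z forward; pixel columns grow to the right and rows downward; lengths in m; the calibration is good to about 2 mm. A picture is of the moment at which its call begins: read the wrist's pose just before it. calibration takes no time and is no camera call; for the wrist camera it gives the pose at the moment of the call.
- workorder.job_done(): hands the job in; it is judged then, once.
The state is a dict: "clock": time; "joint_pos": joint angles; "joint_vel": joint speeds; "tau": joint torques, N m; "eef_pos": TCP position; "tool_rot": TCP orientation; "ft_force": force on the tool from outside, world axes, zero at the start; "ft_torque": the same for the moment, N m; "grip_width": finger opening in m; "grasp_force": force on a finger pad.
Only numpy, scipy, OpenCV 4.12 (cv2) and the standard library are available. Lean on these libraries where they do the work, as an engineer would, in place of code of your own. Each camera call takes 0.05 s, during which the arm holds its last target. There are 200 camera calls.

### The job

Set up the parrot's foraging pot: draw the tray all the way out from under the grey shelf, then carry the nested pair of lids over from the chopping board together (the inner lid's wide steel rim bears both) and lower them onto the pot, not dropped and not coming apart, until the inner lid sits fully home. Then lift off the outer lid alone, leaving the inner lid seated, the pot upright and the tray fully out, and finish while still holding the outer lid in the gripper, upright and still, a good hand's breadth above the inner lid and resting on nothing. Leave the cup, foot toy and spiral where they are.

Things in the scene. Friction and masses are not known exactly. Their poses are not given: they have to be found in the camera images.
- shelf: Fixed low grey plastic shelf, 320 (own x) x 220 (own y) x 140 mm high; origin: centre of its underside. Open front looks along its own -y, front edge 110 mm from the origin; top board 128 to 140 mm above the counter. Bay on its -x side (centre 65 mm from origin) holds the tray, the other bay stock. A clear acrylic bin with two balls on top, above the stock bay, reaches 215 mm above the counter.
- tray (a joint): Slide of the tray, m: 0 = fully in, grows as the tray is drawn out along the shelf's own -y, 0.14 = fully out at its stop. Stays where it is left; friction about 1.2 N plus light damping.
- tray_bar (a point): Middle of the tray's steel bar handle: round, 10 mm thick, 90 mm long, parallel to the shelf's x, 60 mm above the counter, free from above, on end posts as thick. Tray fully in: 80 mm in front of the shelf's front edge. Moves with the tray, which is 144 mm wide with fences 26 mm high and its floor 12 mm above the counter.
- pot: White ceramic pot, straight-sided, 60 mm outside diameter, 80 mm high, open mouth of 50 mm inside diameter, about 0.4 kg. Origin: centre of its underside; z up. Stands loose on the tray floor, at first under the shelf's top board, about 48 mm behind its front edge; rides along when the tray is drawn.
- pot_rim (a point): Centre of the pot's mouth, level with its rim (80 mm above the pot's underside).
- board: Fixed wooden chopping board, 170 (x) x 150 (y) x 14 mm, on the counter. Origin: centre of its underside. The nested lids stand on it.
- inner_lid: Round steel inner lid, about 0.12 kg. From its origin (centre of its underside) up: plug 46 mm in diameter, 14 mm deep, lowest 6 mm tapering to 39 mm, that drops into the pot's mouth; rim disc 66 mm in diameter, 8 mm thick (14 to 22 mm above the origin), whose underside rests on the pot's rim when home; raised slotted middle, 40 mm in diameter, 6 mm high, which keeps the outer lid centred.
- inner_rim (a point): Centre of the inner lid's rim disc at mid thickness (18 mm above its origin): the height at which to grip the 66 mm rim to carry both lids.
- inner_seat (a point): Centre of the underside of the inner lid's rim disc (14 mm above its origin); it meets pot_rim when the lid is fully home.
- outer_lid: White ceramic outer lid, about 0.085 kg: upturned cup 52 mm in diameter, 20 mm high, knob on top, 44 mm in all. Origin: centre of its lower edge; z up. Stands loosely on the inner lid's rim disc, over the raised middle (origin 22 mm above the inner lid's), held by its weight alone: the knob lifts it alone, the inner lid's rim lifts both.
- outer_knob (a point): On the axis of the outer lid's knob, 35 mm above the outer lid's origin: the knob is 22 mm in diameter there, straight from 28 to 42 mm above that origin, top at 44 mm; the lid's flat top is at 20 mm.
- cup: Bystander: stainless cup, 68 mm in diameter, 75 mm high. Origin: centre of its underside. Leave alone.
- foot_toy: Bystander: purple plastic foot toy, a dumb-bell 66 mm long (its own x), 44 mm high. Origin: under its middle. Leave alone.
- spiral: Bystander: flat silicone spiral about 75 mm across and 12 mm high, lying on top of the shelf. Origin: centre of its underside. Leave alone.
Mind the look-alikes: they are no part of the job. What is shaped like the outer_lid but red is not meant. Of the things that look like the inner_lid, the larger one is meant.

How it is judged:
On the way, in this order (a step that is already met when the one before it is completed fails the run):
1. the tray is drawn fully out (value of joint tray above 0.128 m), for 0.2 s.
2. the pair of lids, still nested, sits fully home on the pot (z of inner_seat in the frame of pot_rim below 0.002 m and horizontal distance between inner_seat and pot_rim below 0.005 m and angle between inner_lid's own z axis and vertical below 0.06 rad and distance between outer_lid and inner_lid below 0.026 m), for 0.3 s.
3. the outer lid is lifted off alone, the inner lid staying home (z of outer_lid in the frame of inner_lid above 0.04 m and z of inner_seat in the frame of pot_rim below 0.003 m and horizontal distance between inner_seat and pot_rim below 0.005 m), for 0.1 s.
At the end, for the whole second after the job is handed in: Outer lid held in the gripper alone, upright (20 deg), still, its edge 48 mm or more above the inner lid's rim. Inner lid home on the pot (2 mm in height, 5 mm of centre), untouched. Pot upright on the tray, clear of the shelf; tray within 12 mm of fully out (z of outer_lid in the frame of inner_lid above 0.07 m and contact force between the fingers and outer_lid above 1 N and contact force between each of outer_lid, the fingers and inner_lid below 0.1 N and contact force between outer_lid and pot below 0.1 N and contact force between outer_lid and shelf below 0.1 N and angle between outer_lid's own z axis and vertical below 0.35 rad and linear speed of outer_lid below 0.05 m/s and z of inner_seat in the frame of pot_rim between -0.003 and 0.002 m and horizontal distance between inner_seat and pot_rim below 0.005 m and angle between each of inner_lid, pot's own z axis and vertical below 0.06 rad and linear speed of inner_lid below 0.03 m/s and z of pot in the frame of shelf between 0.008 and 0.018 m and y of pot in the frame of shelf below -0.15 m and value of joint tray above 0.128 m); the arm keeps its last pose, push and grip.
It fails at once if the lids came apart while the inner lid was not home on the pot (distance between outer_lid and inner_lid above 0.035 m and not (z of inner_seat in the frame of pot_rim below 0.003 m and horizontal distance between inner_seat and pot_rim below 0.006 m)).
It fails at once if the lids were dropped (linear speed of inner_lid above 0.35 m/s and contact force between the fingers and inner_lid below 0.05 N).
It fails at once if the pot was tipped (angle between pot's own z axis and vertical above 0.25 rad).
It fails at once if a bystander was disturbed (distance of any of cup, foot_toy, spiral from where it was at the start of the episode above 0.02 m).
It also fails if it takes over 69 s, if anything falls off the work surface, if the arm or the gripper's body presses on something with over 40 N, if the wrist force passes 120 N, or if a joint passes its speed limit or range.

## Working session

There is one attempt and no reset: what is moved stays moved. The work goes in short steps, Python scripts to look and compute and a tool call to move; the robot and the scene stay as the last step left them, time stands still between calls to the robot, and variables do not carry over. Pictures are saved under pics/ and viewed, at most 10 in all, crops included, and the job is handed in when it is done.

```bash
mkdir -p pics; ls; cat > h.py <<'E'
import numpy as np, cv2
from workcell import get_obs, imaging, workorder
from scipy.spatial.transform import Rotation as Ro
def cam(n):
    c=imaging.calibration(n); p,d=imaging.camera(n); return p,d,c
def pts(d,c):
    K,R,t=map(np.array,(c["mtx"],c["R"],c["t"]))
    v,u=np.indices(d.shape); X=np.stack([(u-K[0,2])/K[0,0]*d,(v-K[1,2])/K[1,1]*d,d],-1)
    return (X-t)@R
def ray(c,u,v,z):
    K,R,t=map(np.array,(c["mtx"],c["R"],c["t"]))
    o=-R.T@t; r=R.T@np.linalg.inv(K)@np.array([u,v,1.]); return o+r*(z-o[2])/r[2]
def tool(dw):
    return Ro.from_quat(get_obs()["tool_rot"]).inv().apply(dw)
E
python3 - <<'E'
from h import *
for n in("top","scene"):
    p,d,c=cam(n); cv2.imwrite(f"pics/{n}0.png",p[...,::-1]); np.savez(f"{n}0.npz",p=p,d=d)
    print(n,np.round(c["R"],3).tolist(),np.round(-np.array(c["R"]).T@c["t"],3),np.round(c["mtx"],0).tolist())
o=get_obs();print(o)
print(np.round(Ro.from_quat(o["tool_rot"]).as_matrix(),3))
E
```

```text
pics
top [[0.0, -1.0, -0.003], [-0.997, -0.0, -0.081], [0.081, 0.003, -0.997]] [ 0.524 -0.013  1.211] [[441.0, 0.0, 325.0], [0.0, 441.0, 241.0], [0.0, 0.0, 1.0]]
scene [[0.529, 0.849, 0.007], [0.636, -0.391, -0.666], [-0.562, 0.356, -0.746]] [ 1.152 -0.357  0.806] [[452.0, 0.0, 328.0], [0.0, 452.0, 247.0], [0.0, 0.0, 1.0]]
{'clock': 0.1, 'joint_pos': array([-1.32301417e+00,  2.41325571e-01,  3.83628235e-03,  1.33517944e+00,
        3.15791712e-05,  1.57080049e+00]), 'joint_vel': array([ 0.00044341, -0.00238586,  0.00225704,  0.00128211,  0.00091032,
        0.00160465]), 'tau': array([ 1.03736427e-04, -3.73136723e+01,  2.53010595e+01,  1.08657047e-02,
       -1.00707528e-06, -6.23759902e-06]), 'eef_pos': array([ 0.12249712, -0.484176  ,  0.23049934]), 'tool_rot': array([ 9.92335136e-01,  1.23572255e-01, -1.00024023e-04, -9.30977701e-04]), 'ft_force': array([-0.38255103,  0.22928417, -0.36987528]), 'ft_torque': array([-0.01364659, -0.04076537, -0.02588518]), 'grasp_force': 0.0, 'grip_width': 0.08523521080816544}
[[ 0.969  0.245 -0.   ]
 [ 0.245 -0.969  0.002]
 [ 0.    -0.002 -1.   ]]
```

View pics/top0.png

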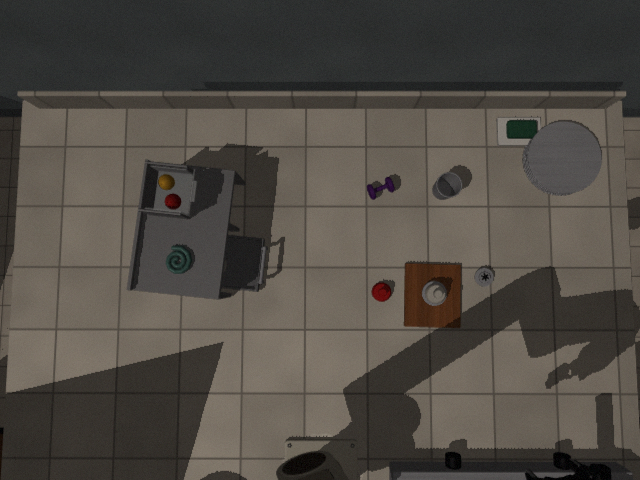

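View pics/scene0.png

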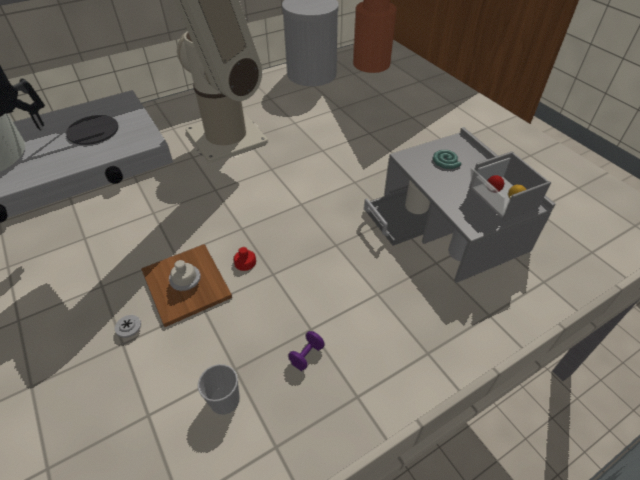

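The top view shows the shelf at (185,232), the tray bar at (280,257) facing right (world -y), and the nested lids on the board at (434,293). The red decoy is at (381,291) and the small decoy at (485,276). The cup (447,185) and foot toy (380,188) lie clear of the path.

```bash
python3 - <<'E'
from h import *
for n in("top","scene"):
    f=np.load(n+"0.npz"); c=imaging.calibration(n); P=pts(f["d"],c); p=f["p"].astype(int); ok=f["d"]>0
    # shelf top
    m=ok&(abs(P[...,2]-.14)<.006)&(P[...,1]>.2)&(P[...,0]>.25)
    q=P[m]; r=cv2.minAreaRect((q[:,:2]*1000).astype(np.float32)); print(n,"shelftop",r,np.median(q[:,2]))
    # bar
    m=ok&(P[...,2]>.05)&(P[...,2]<.075)&(P[...,1]>.05)&(P[...,1]<.2)&(P[...,0]>.35)
    q=P[m]; print("bar n",len(q))
    if len(q)>5:
        r=cv2.minAreaRect((q[:,:2]*1000).astype(np.float32)); print(r,cv2.boxPoints(r).round().tolist(),np.median(q,0))
    # lids
    for lo,hi,nm in((.030,.038,"rim"),(.050,.06,"cuptop"),(.072,.085,"knob"),(.011,.017,"board")):
        m=ok&(P[...,2]>lo)&(P[...,2]<hi)&(abs(P[...,0]-.41)<.11)&(abs(P[...,1]+.27)<.105)
        q=P[m]
        if len(q)>5:
            ce,rad=cv2.minEnclosingCircle((q[:,:2]*1000).astype(np.float32)); print(nm,len(q),np.round(ce),round(rad,1),q.mean(0).round(4),cv2.minAreaRect((q[:,:2]*1000).astype(np.float32)))
    if n=="top": print("lid pix",P[293,434],ray(c,434,293,.07))
E
```

```text
top shelftop ((640.1773071289062, 334.08319091796875), (213.24411010742188, 320.7527770996094), 83.82511138916016) 0.14062361371287435
bar n 650
((888.56982421875, 125.64453125), (149.6448211669922, 761.6717529296875), 89.71076965332031) [[507.0, 53.0], [1269.0, 49.0], [1270.0, 199.0], [508.0, 202.0]] [0.99823076 0.14525491 0.06343931]
rim 142 [ 481. -299.] 32.9 [ 0.4828 -0.2937  0.0353] ((481.3509216308594, -299.6444396972656), (63.38766098022461, 63.98204803466797), 0.34287914633750916)
cuptop 231 [ 481. -300.] 25.8 [ 0.4814 -0.2977  0.0553] ((481.185546875, -299.8364562988281), (49.678192138671875, 49.212371826171875), 62.61192321777344)
knob 61 [ 481. -299.] 11.1 [ 0.4815 -0.2986  0.0795] ((481.6232604980469, -298.947265625), (21.38140869140625, 17.80963706970215), 89.37531280517578)
board 1752 [ 457. -275.] 116.2 [ 0.4491 -0.2975  0.0142] ((453.9051513671875, -270.9784851074219), (128.5558319091797, 208.04461669921875), 0.01548631303012371)
lid pix [ 0.48277814 -0.2898567   0.07602411] [ 0.48256155 -0.29132592  0.07      ]
scene shelftop ((639.977294921875, 338.17596435546875), 
[... 215 characters left out ...]
0, 14.0], [1023.0, 52.0], [1011.0, 200.0]] [1.01101945 0.14788252 0.06325455]
rim 213 [ 487. -249.] 83.3 [ 0.497  -0.2944  0.0349] ((496.1196594238281, -249.8170623779297), (166.6157989501953, 49.426780700683594), 83.68649291992188)
cuptop 278 [ 484. -299.] 26.9 [ 0.4888 -0.2998  0.0546] ((486.1318664550781, -299.6867980957031), (49.94568634033203, 45.446678161621094), 81.26546478271484)
knob 85 [ 481. -299.] 11.6 [ 0.4836 -0.2991  0.0784] ((482.6089782714844, -298.88616943359375), (20.733469009399414, 18.696094512939453), 88.46466827392578)
board 2312 [ 456. -272.] 119.0 [ 0.4573 -0.3006  0.0137] ((453.603759765625, -269.961181640625), (209.8259735107422, 132.71533203125), 89.9949722290039)
```

```bash
python3 - <<'E'
from h import *
S=np.array([.640,.338]);a=np.deg2rad(-6.2);X=np.array([np.cos(a),np.sin(a)]);Y=np.array([-X[1],X[0]])
for n in("top","scene"):
    f=np.load(n+"0.npz"); c=imaging.calibration(n); P=pts(f["d"],c); ok=f["d"]>0
    m=ok&(P[...,2]>.045)&(P[...,2]<.075)&(P[...,1]>.05)&(P[...,1]<.2)&(abs(P[...,0]-.56)<.08)
    q=P[m]; l=(q[:,:2]-S)@np.array([X,Y]).T
    b=l[l[:,1]<-.175]; print(n,len(q),len(b),b.min(0),b.max(0),np.median(b,0),np.median(q[:,2]))
    cc=(b.min(0)+b.max(0))/2; print("bar world",S+cc[0]*X+cc[1]*Y)
bar=S-.065*X-.19*Y; print("pred",bar, "pot out",S-.065*X-.202*Y)
o=get_obs(); print(tool(np.r_[bar,.2305]-o["eef_pos"]))
E
```

```text
top 146 146 [-0.11200366 -0.19883508] [-0.01479617 -0.18842332] [-0.06453357 -0.1940825 ] 0.06420060789294547
bar world [0.55605909 0.15235049]
scene 166 166 [-0.11287683 -0.19917974] [-0.01404808 -0.18787111] [-0.05929957 -0.19492236] 0.06332458560198603
bar world [0.55600812 0.15246042]
pred [0.55486031 0.15613127] pot out [0.55356432 0.14420146]
[ 0.57619431 -0.51471398  0.00098129]
```

Units first: shifts go in shares of 0.4 m and turns go in shares of 2 rad. So 0.288 m / 0.4 = 0.72, -0.256 m / 0.4 = -0.64, -1.44 rad / 2 = -0.72.

Request:
jog_arm([
  {"drz":-0.09, "tx":0.09, "ty":-0.08, "aperture":0.06},
  {"drz":-0.18, "tx":0.18, "ty":-0.16, "aperture":0.06},
  {"drz":-0.27, "tx":0.27, "ty":-0.24, "aperture":0.06},
  {"drz":-0.36, "tx":0.36, "ty":-0.32, "aperture":0.06},
  {"drz":-0.45, "tx":0.45, "ty":-0.4, "aperture":0.06},
  {"drz":-0.54, "tx":0.54, "ty":-0.48, "aperture":0.06},
  {"drz":-0.63, "tx":0.63, "ty":-0.56, "aperture":0.06},
  {"drz":-0.72, "tx":0.72, "ty":-0.64, "aperture":0.06},
])

```text
clock: 1.1
eef_pos: [0.3395, -0.1644, 0.2311]
tool_rot: [0.662, 0.749, -0.0, -0.0]
ft_force: [0.4, -0.6, -0.2]
grip_width: 0.06
grasp_force: 0.0
```

```bash
python3 - <<'E'
from h import *
o=get_obs();print(o["joint_pos"].round(2),tool(np.array([.556,.1524,.2305])-o["eef_pos"]),Ro.from_quat(o["tool_rot"]).as_matrix().round(3))
E
```

```text
[-0.45 -0.   -0.28  1.3  -0.    1.  ] [0.28794526 0.25367619 0.00058909] [[-0.122  0.992 -0.   ]
 [ 0.992  0.122 -0.   ]
 [ 0.    -0.    -1.   ]]
```

To row units: 0.288 m / 0.4 = 0.72, 0.27 m / 0.4 = 0.675, -1.345 rad / 2 = -0.6725.

Request:
jog_arm([
  {"drz":-0.09, "tx":0.1, "ty":0.0875, "aperture":0.06},
  {"drz":-0.18, "tx":0.2, "ty":0.175, "aperture":0.06},
  {"drz":-0.27, "tx":0.3, "ty":0.2625, "aperture":0.06},
  {"drz":-0.36, "tx":0.4, "ty":0.35, "aperture":0.06},
  {"drz":-0.45, "tx":0.5, "ty":0.4375, "aperture":0.06},
  {"drz":-0.54, "tx":0.6, "ty":0.525, "aperture":0.06},
  {"drz":-0.63, "tx":0.675, "ty":0.6, "tz":0.05, "aperture":0.06},
  {"drz":-0.6725, "tx":0.72, "ty":0.6343, "tz":0.15, "aperture":0.06},
  {"drz":-0.6725, "tx":0.72, "ty":0.6343, "tz":0.225, "aperture":0.06},
])

```text
clock: 2.22
eef_pos: [0.5573, 0.1514, 0.1387]
tool_rot: [0.053, 0.999, -0.0, -0.001]
ft_force: [0.1, -0.6, -0.9]
grip_width: 0.06
grasp_force: 0.0
```

```bash
python3 - <<'E'
from h import *
o=get_obs();print(o["joint_pos"].round(2),tool(np.array([.556,.1524,.041])-o["eef_pos"]),Ro.from_quat(o["tool_rot"]).as_matrix().round(3))
p,d,c=cam("wrist"); cv2.imwrite("pics/w1.png",p[...,::-1])
E
```

```text
[0.27 0.45 0.06 1.18 0.   0.37] [0.00117759 0.00096298 0.09766886] [[-0.994  0.106 -0.002]
 [ 0.106  0.994 -0.   ]
 [ 0.002 -0.001 -1.   ]]
```

View pics/w1.png

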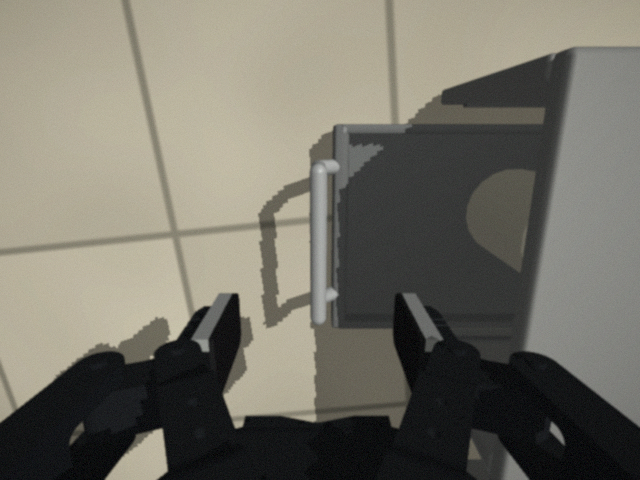

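The bar is centred between the open fingers (column 319, midway between the pads at 228 and 405), and the tray's fence lies close behind it. I'm staying 3 mm high so the tips clear the fence.

Request:
jog_arm([
  {"tx":0.0025, "ty":0.0025, "tz":0.1, "aperture":0.06},
  {"tx":0.0025, "ty":0.0025, "tz":0.1875, "aperture":0.06},
  {"tx":0.0025, "ty":0.0025, "tz":0.2375, "aperture":0.06},
  {"tx":0.0025, "ty":0.0025, "tz":0.2375, "aperture":0.0},
  {"tx":0.0025, "ty":0.0025, "tz":0.2375, "aperture":0.0},
  {"tx":0.0025, "ty":0.0025, "tz":0.2375, "aperture":0.0},
  {"tx":0.0025, "ty":0.0025, "tz":0.2375, "aperture":0.0},
  {"tx":0.0025, "ty":0.0025, "tz":0.2375, "aperture":0.0},
])

```text
clock: 3.28
eef_pos: [0.5577, 0.1512, 0.048]
tool_rot: [0.054, 0.999, 0.001, 0.002]
ft_force: [-1.4, 0.8, 6.5]
grip_width: 0.0078
grasp_force: 59.0
```

To row units: -0.134 m / 0.4 = -0.335, -0.014 m / 0.4 = -0.035.

Request:
jog_arm([
  {"ty":-0.01, "tz":-0.005, "aperture":0},
  {"ty":-0.035, "tz":-0.005, "aperture":0},
  {"ty":-0.075, "tz":-0.005, "aperture":0},
  {"ty":-0.1175, "tz":-0.005, "aperture":0},
  {"ty":-0.16, "tz":-0.005, "aperture":0},
  {"ty":-0.2025, "tz":-0.005, "aperture":0},
  {"ty":-0.245, "tz":-0.005, "aperture":0},
  {"ty":-0.285, "tz":-0.005, "aperture":0},
  {"ty":-0.315, "tz":-0.005, "aperture":0},
  {"ty":-0.335, "tz":-0.005, "aperture":0},
])

```text
clock: 4.53
eef_pos: [0.5434, 0.0166, 0.0482]
tool_rot: [0.055, 0.998, 0.0, 0.001]
ft_force: [5.7, 1.2, -6.0]
grip_width: 0.0078
grasp_force: 58.9
```

Request:
jog_arm([
  {"ty":-0.01, "aperture":0},
  {"ty":-0.0175, "aperture":0},
  {"ty":-0.02, "aperture":0},
])

```text
clock: 4.9
eef_pos: [0.5433, 0.0164, 0.0482]
tool_rot: [0.052, 0.999, 0.008, 0.002]
ft_force: [8.2, 21.9, -9.4]
grip_width: 0.0075
grasp_force: 59.1
```

```bash
python3 - <<'E'
from h import *
p,d,c=cam("top"); cv2.imwrite("pics/t2.png",p[150:350,100:500,::-1].repeat(2,0).repeat(2,1)); np.savez("t2.npz",p=p,d=d)
E
```

```text
(no output)
```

View pics/t2.png

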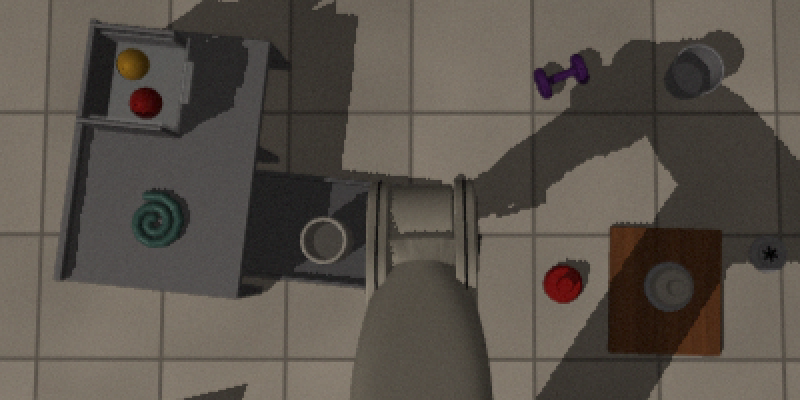

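The pot is out on the tray, with its mouth at crop (324,240), i.e. full image (262,270). The 22 N force shows the tray is at its stop, so I'll ease off, release and lift.

Request:
jog_arm([
  {"ty":0.0125, "aperture":0},
  {"ty":0.0175, "aperture":0},
  {"ty":0.0175, "aperture":0.04},
  {"ty":0.0175, "aperture":0.04},
  {"ty":0.0175, "aperture":0.04},
  {"ty":0.0175, "tz":-0.05, "aperture":0.04},
  {"ty":0.0175, "tz":-0.175, "aperture":0.04},
  {"ty":0.0175, "tz":-0.3, "aperture":0.085},
  {"ty":0.0175, "tz":-0.35, "aperture":0.085},
])

```text
clock: 6.08
eef_pos: [0.5432, 0.0165, 0.1921]
tool_rot: [0.055, 0.999, 0.0, 0.003]
ft_force: [-0.2, -0.5, -0.7]
grip_width: 0.0747
grasp_force: 0.0
```

```bash
python3 - <<'E'
from h import *
o=get_obs();print(o["joint_pos"].round(2),tool(np.array([.4815,-.299,.14])-o["eef_pos"]),Ro.from_quat(o["tool_rot"]).as_rotvec())
E
```

```text
[ 0.03  0.34  0.04  1.26 -0.    0.14] [ 0.02731282 -0.32037277  0.05170523] [1.70935783e-01 3.13144704e+00 7.20928555e-04]
```

To row units: -0.3204 m / 0.4 = -0.801, 0.006 m / 0.4 = 0.015, 1.571 rad / 2 = 0.7855.

Request:
jog_arm([
  {"drz":0.09, "tx":0.0075, "ty":-0.0875, "aperture":0.085},
  {"drz":0.18, "tx":0.015, "ty":-0.175, "aperture":0.085},
  {"drz":0.27, "tx":0.0225, "ty":-0.2625, "aperture":0.085},
  {"drz":0.36, "tx":0.03, "ty":-0.35, "aperture":0.085},
  {"drz":0.45, "tx":0.0375, "ty":-0.4375, "aperture":0.085},
  {"drz":0.54, "tx":0.045, "ty":-0.525, "aperture":0.085},
  {"drz":0.63, "tx":0.0525, "ty":-0.6125, "aperture":0.085},
  {"drz":0.72, "tx":0.0625, "ty":-0.7125, "aperture":0.085},
  {"drz":0.7855, "tx":0.0683, "ty":-0.801, "tz":0.05, "aperture":0.085},
  {"drz":0.7855, "tx":0.0683, "ty":-0.801, "tz":0.1, "aperture":0.085},
])

```text
clock: 7.32
eef_pos: [0.4791, -0.3016, 0.1481]
tool_rot: [0.746, 0.666, -0.0, 0.001]
ft_force: [0.3, -0.2, -1.0]
grip_width: 0.0851
grasp_force: 0.0
```

```bash
python3 - <<'E'
from h import *
o=get_obs();print(o["joint_pos"].round(2),Ro.from_quat(o["tool_rot"]).as_matrix().round(3))
p,d,c=cam("wrist"); cv2.imwrite("pics/w3.png",p[...,::-1])
P=pts(d,c)
for lo,hi,nm in((.031,.040,"rim"),(.050,.06,"cuptop"),(.076,.085,"knob")):
    m=(d>0)&(P[...,2]>lo)&(P[...,2]<hi)&(abs(P[...,0]-.481)<.045)&(abs(P[...,1]+.299)<.045); q=P[m]
    if len(q)>9:print(nm,len(q),cv2.minEnclosingCircle((q[:,:2]*1000).astype(np.float32)))
p,d,c=cam("top"); np.savez("t3.npz",p=p,d=d); P=pts(d,c)
m=(d>0)&(abs(P[...,2]-.092)<.008)&(abs(P[...,0]-.553)<.06)&(abs(P[...,1]-.144)<.06); q=P[m]
print("pot",len(q),cv2.minEnclosingCircle((q[:,:2]*1000).astype(np.float32)),np.median(q[:,2]))
S=np.array([.640,.338]);a=np.deg2rad(-6.2);X=np.array([np.cos(a),np.sin(a)]);Y=np.array([-X[1],X[0]])
m=(d>0)&(P[...,2]>.045)&(P[...,2]<.075)&(abs(P[...,1]-.015)<.05)&(abs(P[...,0]-.54)<.08); q=P[m]
l=(q[:,:2]-S)@np.array([X,Y]).T; print("bar local",l.min(0),l.max(0))
E
```

```text
[-0.56  0.42  0.03  1.19 -0.    1.12] [[ 0.114  0.994  0.001]
 [ 0.994 -0.114 -0.001]
 [-0.001  0.001 -1.   ]]
rim 1991 ((481.5661315917969, -299.6728210449219), 32.856048583984375)
cuptop 3582 ((481.4538879394531, -299.9619445800781), 26.116012573242188)
knob 1072 ((481.52850341796875, -299.8533630371094), 11.040855407714844)
pot 152 ((541.6062622070312, 150.66647338867188), 30.151050567626953) 0.09211324196023177
bar local [-0.11277936 -0.33462784] [-0.01606549 -0.3247085 ]
```

View pics/w3.png

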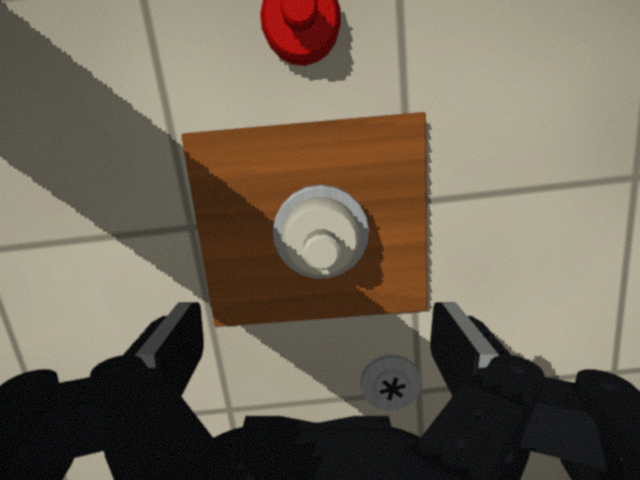

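The wrist view confirms the nested pair at (322,230) and the board's far edge well clear. The red decoy is at the top and the small lid lies at (391,383), to the side and low. Descending to just above.

To row units: 0.115 m / 0.4 = 0.2875, 0.04 m / 0.4 = 0.1.

Request:
jog_arm([
  {"tx":0.005, "ty":0.005, "tz":0.1, "aperture":0.085},
  {"tx":0.005, "ty":0.005, "tz":0.2, "aperture":0.085},
  {"tx":0.005, "ty":0.005, "tz":0.275, "aperture":0.085},
  {"tx":0.005, "ty":0.005, "tz":0.2875, "aperture":0.085},
  {"tx":0.005, "ty":0.005, "tz":0.2875, "aperture":0.085},
  {"tx":0.005, "ty":0.005, "tz":0.2875, "aperture":0.085},
])

```text
clock: 8.18
eef_pos: [0.4835, -0.2978, 0.0352]
tool_rot: [0.744, 0.668, 0.0, 0.002]
ft_force: [-0.3, -0.6, 0.1]
grip_width: 0.0851
grasp_force: 0.0
```

```bash
python3 - <<'E'
from h import *
o=get_obs();print(o["eef_pos"],Ro.from_quat(o["tool_rot"]).as_matrix().round(4).tolist(),tool(np.array([.4815,-.2998,.011])-o["eef_pos"]))
E
```

```text
[ 0.48349303 -0.29781905  0.03524568] [[0.1085, 0.9941, 0.0029], [0.9941, -0.1085, -0.0018], [-0.0015, 0.0031, -1.0]] [-0.00214982 -0.00184142  0.02424329]
```

To row units: 0.024 m / 0.4 = 0.06, -0.002 m / 0.4 = -0.005.

Request:
jog_arm([
  {"tx":-0.005, "ty":-0.005, "tz":0.03, "aperture":0.085},
  {"tx":-0.005, "ty":-0.005, "tz":0.055, "aperture":0.085},
  {"tx":-0.005, "ty":-0.005, "tz":0.06, "aperture":0.085},
  {"tx":-0.005, "ty":-0.005, "tz":0.06, "aperture":0.085},
  {"tx":-0.005, "ty":-0.005, "tz":0.06, "aperture":0.06},
  {"tx":-0.005, "ty":-0.005, "tz":0.06, "aperture":0.06},
  {"tx":-0.005, "ty":-0.005, "tz":0.06, "aperture":0.06},
  {"tx":-0.005, "ty":-0.005, "tz":0.06, "aperture":0.06},
])

```text
clock: 9.18
eef_pos: [0.4809, -0.2993, 0.0104]
tool_rot: [0.745, 0.668, 0.001, 0.001]
ft_force: [0.6, 0.1, 5.0]
grip_width: 0.0636
grasp_force: 65.0
```

To row units: -0.15 m / 0.4 = -0.375, -0.05 m / 0.4 = -0.125.

Request:
jog_arm([
  {"tz":-0.01, "aperture":0.05},
  {"tz":-0.035, "aperture":0.05},
  {"tz":-0.075, "aperture":0.05},
  {"tz":-0.125, "aperture":0.05},
  {"tz":-0.1875, "aperture":0.05},
  {"tz":-0.25, "aperture":0.05},
  {"tz":-0.3125, "aperture":0.05},
  {"tz":-0.35, "aperture":0.05},
  {"tz":-0.37, "aperture":0.05},
  {"tz":-0.375, "aperture":0.05},
])

```text
clock: 10.42
eef_pos: [0.4799, -0.2989, 0.1594]
tool_rot: [0.745, 0.668, 0.0, -0.0]
ft_force: [0.3, 0.6, -2.3]
grip_width: 0.0634
grasp_force: 66.3
```

```bash
python3 - <<'E'
from h import *
o=get_obs();print(o["eef_pos"],tool(np.array([.5416,.1507,.16])-o["eef_pos"]))
p,d,c=cam("wrist"); cv2.imwrite("pics/w4.png",p[...,::-1])
p,d,c=cam("top"); P=pts(d,c)
m=(d>0)&(abs(P[...,2]-.092)<.008)&(abs(P[...,0]-.543)<.06)&(abs(P[...,1]-.15)<.06); q=P[m]
print("pot",len(q),cv2.minEnclosingCircle((q[:,:2]*1000).astype(np.float32)),np.median(q[:,2]))
g=cv2.inRange(p[220:320,220:310],(0,0,0),(255,255,255))
p,d,c=cam("scene"); P=pts(d,c)
m=(d>0)&(abs(P[...,2]-.092)<.005)&(abs(P[...,0]-.543)<.06)&(abs(P[...,1]-.15)<.06); q=P[m]
print("pot scene",len(q),cv2.minEnclosingCircle((q[:,:2]*1000).astype(np.float32)))
E
```

```text
[ 0.47986348 -0.29888381  0.15942796] [ 0.45363135  0.01247402 -0.00056956]
pot 152 ((541.6780395507812, 150.15582275390625), 29.815990447998047) 0.09221129815732393
pot scene 159 ((540.4467163085938, 150.31307983398438), 31.39612579345703)
```

View pics/w4.png

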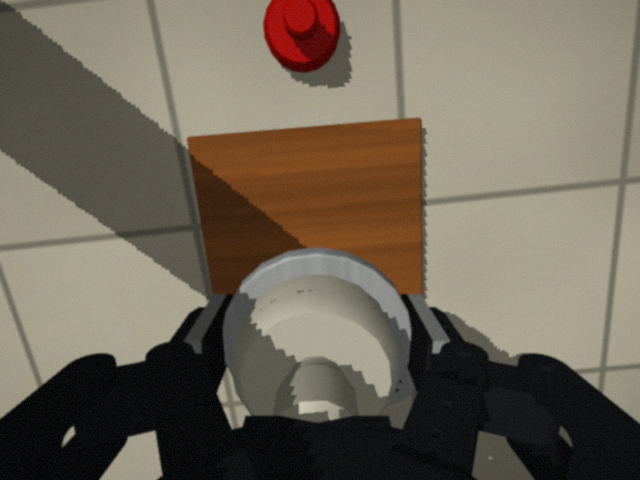

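The pair is held nested: outer lid inside the steel rim, centred at (317,345) between the pads. Carrying it over the pot.

To row units: 0.292 m / 0.4 = 0.73, 0.257 m / 0.4 = 0.6425.

Request:
jog_arm([
  {"tx":0.02, "aperture":0.05},
  {"tx":0.0625, "ty":0.0025, "aperture":0.05},
  {"tx":0.125, "ty":0.005, "aperture":0.05},
  {"tx":0.205, "ty":0.0075, "aperture":0.05},
  {"tx":0.2925, "ty":0.01, "aperture":0.05},
  {"tx":0.38, "ty":0.0125, "aperture":0.05},
  {"tx":0.4675, "ty":0.015, "aperture":0.05},
  {"tx":0.555, "ty":0.0175, "aperture":0.05},
  {"tx":0.6425, "ty":0.02, "aperture":0.05},
  {"tx":0.73, "ty":0.0225, "aperture":0.05},
], quiet=true)

```text
ok
```

Request:
jog_arm([
  {"tx":0.0875, "ty":0.0025, "aperture":0.05},
  {"tx":0.175, "ty":0.005, "aperture":0.05},
  {"tx":0.25, "ty":0.0075, "aperture":0.05},
  {"tx":0.3125, "ty":0.0075, "aperture":0.05},
  {"tx":0.3575, "ty":0.0075, "aperture":0.05},
  {"tx":0.3875, "ty":0.0088, "aperture":0.05},
  {"tx":0.4, "ty":0.0088, "aperture":0.05},
  {"tx":0.404, "ty":0.0088, "aperture":0.05},
  {"tx":0.404, "ty":0.0088, "aperture":0.05},
  {"tx":0.404, "ty":0.0088, "aperture":0.05},
])

```text
clock: 13.08
eef_pos: [0.5417, 0.15, 0.1593]
tool_rot: [0.745, 0.667, -0.0, 0.0]
ft_force: [-0.2, -0.5, -1.6]
grip_width: 0.0638
grasp_force: 66.3
```

```bash
python3 - <<'E'
from h import *
o=get_obs();e=o["eef_pos"];R=Ro.from_quat(o["tool_rot"]).as_matrix();print(e,R.round(4).tolist())
p,d,c=cam("wrist"); P=pts(d,c); L=(P-e)@R
cv2.imwrite("pics/w5.png",p[...,::-1]);np.savez("w5.npz",p=p,d=d,L=L,P=P)
m=(d>0)&(np.hypot(L[...,0],L[...,1])<.05)&(L[...,2]<0)&(L[...,2]>-.1); q=L[m]
h,b=np.histogram(q[:,2],bins=np.arange(-.1,.001,.004)); print(list(zip(b.round(3),h)))
E
```

```text
[0.54171913 0.14999558 0.15933717] [[0.1098, 0.994, -0.0001], [0.994, -0.1098, -0.0002], [-0.0002, -0.0001, -1.0]]
[(np.float64(-0.1), np.int64(1794)), (np.float64(-0.096), np.int64(2311)), (np.float64(-0.092), np.int64(3794)), (np.float64(-0.088), np.int64(4933)), (np.float64(-0.084), np.int64(4652)), (np.float64(-0.08), np.int64(3686)), (np.float64(-0.076), np.int64(2656)), (np.float64(-0.072), np.int64(1676)), (np.float64(-0.068), np.int64(1094)), (np.float64(-0.064), np.int64(3289)), (np.float64(-0.06), np.int64(3726)), (np.float64(-0.056), np.int64(1701)), (np.float64(-0.052), np.int64(865)), (np.float64(-0.048), np.int64(11648)), (np.float64(-0.044), np.int64(3865)), (np.float64(-0.04), np.int64(1492)), (np.float64(-0.036), np.int64(1534)), (np.float64(-0.032), np.int64(1385)), (np.float64(-0.028), np.int64(6879)), (np.float64(-0.024), np.int64(886)), (np.float64(-0.02), np.int64(396)), (np.float64(-0.016), np.int64(247)), (np.float64(-0.012), np.int64(82)), (np.float64(-0.008), np.int64(0)), (np.float64(-0.004), np.int64(0))]
```

View pics/w5.png

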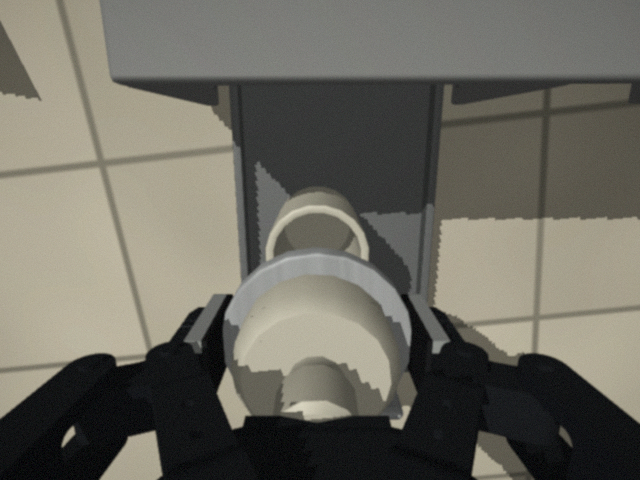

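```bash
python3 - <<'E'
from h import *
from scipy.optimize import least_squares
f=np.load("w5.npz");L=f["L"];P=f["P"];d=f["d"]
def fit(q,r):
    return least_squares(lambda c:np.hypot(q[:,0]-c[0],q[:,1]-c[1])-r,q.mean(0)[:2],loss="soft_l1",f_scale=.001).x
def circ(m,r,nm):
    m=m.astype(np.uint8); n,lab,st,_=cv2.connectedComponentsWithStats(m); k=1+st[1:,4].argmax(); m=lab==k
    edge=m&~cv2.erode(m.astype(np.uint8),np.ones((3,3))).astype(bool)
    hull=cv2.convexHull((L[m][:,:2]*1e4).astype(np.float32)).reshape(-1,2)/1e4
    q=L[m];A=np.c_[q[:,:2],np.ones(len(q))];pl=np.linalg.lstsq(A,q[:,2],rcond=None)[0]
    print(nm,m.sum(),"plane",pl.round(4),"hull box",hull.min(0).round(4),hull.max(0).round(4),"fit",fit(hull,r).round(4))
z=L[...,2];ok=(d>0)&(np.hypot(L[...,0],L[...,1])<.045)
circ(ok&(abs(z+.0265)<.0025),.033,"rim")
circ(ok&(abs(z+.0465)<.003),.026,"cuptop")
m=(d>0)&(abs(P[...,2]-.092)<.003)&(np.hypot(P[...,0]-.5416,P[...,1]-.1505)<.036)
q=P[m]; print("pot pts",m.sum(),np.median(q[:,2]),q.min(0),q.max(0))
# outer edge fit: max radius by angle
c=np.array([.5416,.1505]); 
for _ in range(5):
    a=np.arctan2(q[:,1]-c[1],q[:,0]-c[0]); r=np.hypot(*(q[:,:2]-c).T); b=np.round(a/.1).astype(int)
    e=np.array([q[b==k][r[b==k].argmax(),:2] for k in np.unique(b) if (b==k).sum()>5]); 
    i=np.array([q[b==k][r[b==k].argmin(),:2] for k in np.unique(b) if (b==k).sum()>5])
    c=least_squares(lambda c:np.r_[np.hypot(*(e-c).T)-.030,np.hypot(*(i-c).T)-.025],c,loss="soft_l1",f_scale=.001).x
print("pot wrist",c)
E
```

```text
rim 7044 plane [ 0.0101  0.0024 -0.0264] hull box [-0.0149 -0.0387] [0.0325 0.0382] fit [-0.0003 -0.0005]
cuptop 11514 plane [ 0.016   0.0017 -0.046 ] hull box [-0.0142 -0.0247] [0.0241 0.0238] fit [-0.002 -0.001]
pot pts 1436 0.0923507164416072 [0.51243628 0.14404802 0.08905814] [0.57117858 0.18080531 0.09484739]
pot wrist [0.54158014 0.15064929]
```

To row units: 0.068 m / 0.4 = 0.17, 0.064 m / 0.4 = 0.16.

Request:
jog_arm([
  {"tx":0.0025, "tz":0.02, "aperture":0.05},
  {"tx":0.0025, "tz":0.055, "aperture":0.05},
  {"tx":0.0025, "tz":0.095, "aperture":0.05},
  {"tx":0.0025, "tz":0.125, "aperture":0.05},
  {"tx":0.0025, "tz":0.145, "aperture":0.05},
  {"tx":0.0025, "tz":0.16, "aperture":0.05},
  {"tx":0.0025, "tz":0.17, "aperture":0.05},
  {"tx":0.0025, "tz":0.17, "aperture":0.05},
])

```text
clock: 14.12
eef_pos: [0.5418, 0.1516, 0.0913]
tool_rot: [0.745, 0.668, -0.0, -0.0]
ft_force: [0.6, 0.0, -1.7]
grip_width: 0.0634
grasp_force: 66.3
```

Request:
jog_arm([
  {"tz":0.0075, "aperture":0.05},
  {"tz":0.015, "aperture":0.05},
  {"tz":0.0225, "aperture":0.05},
  {"tz":0.03, "aperture":0.05},
  {"tz":0.0375, "aperture":0.05},
  {"tz":0.04, "aperture":0.05},
  {"tz":0.04, "aperture":0.05},
])

```text
clock: 15.0
eef_pos: [0.5418, 0.1516, 0.0752]
tool_rot: [0.745, 0.668, -0.0, -0.0]
ft_force: [-0.3, -0.0, -2.5]
grip_width: 0.0636
grasp_force: 66.3
```

To row units: 0.002 m / 0.4 = 0.005, 0.0015 m / 0.4 = 0.0038.

Request:
jog_arm([
  {"tz":0.0025, "aperture":0.05},
  {"tz":0.0038, "aperture":0.05},
  {"tz":0.005, "aperture":0.05},
  {"tz":0.005, "aperture":0.05},
])

```text
clock: 15.5
eef_pos: [0.5421, 0.1517, 0.0744]
tool_rot: [0.745, 0.668, 0.001, 0.0]
ft_force: [-2.4, -0.2, 5.3]
grip_width: 0.0639
grasp_force: 66.6
```

To row units: 0.0005 m / 0.4 = 0.0013.

Request:
jog_arm([
  {"tz":0.0013, "aperture":0.05},
  {"tz":0.0013, "aperture":0.05},
  {"tz":0.0013, "aperture":0.072},
  {"tz":0.0013, "aperture":0.072},
  {"tz":0.0013, "aperture":0.072},
  {"tz":0.0013, "aperture":0.085},
  {"tz":0.0013, "aperture":0.085},
  {"tz":0.0013, "aperture":0.085},
])

```text
clock: 16.5
eef_pos: [0.5418, 0.1516, 0.0727]
tool_rot: [0.745, 0.668, -0.0, -0.0]
ft_force: [0.4, 0.5, 0.3]
grip_width: 0.0849
grasp_force: 0.0
```

```bash
python3 - <<'E'
from h import *
o=get_obs();e=o["eef_pos"];R=Ro.from_quat(o["tool_rot"]).as_matrix()
p,d,c=cam("wrist"); P=pts(d,c); cv2.imwrite("pics/w6.png",p[...,::-1])
r=np.hypot(P[...,0]-.5418,P[...,1]-.1515)
for lo,hi,nm in((.094,.106,"rim"),(.115,.125,"cuptop")):
    m=((d>0)&(P[...,2]>lo)&(P[...,2]<hi)&(r<.035)).astype(np.uint8)
    n,lab,st,_=cv2.connectedComponentsWithStats(m);q=P[lab==1+st[1:,4].argmax()]
    A=np.c_[q[:,:2]-[.5418,.1515],np.ones(len(q))];print(nm,len(q),np.linalg.lstsq(A,q[:,2],rcond=None)[0].round(4),cv2.minEnclosingCircle((q[:,:2]*1000).astype(np.float32)),np.median(q[:,2]))
E
```

```text
rim 7589 [-0.0045 -0.0221  0.1009] ((542.0095825195312, 151.687744140625), 33.029014587402344) 0.10054072835182346
cuptop 14183 [-0.0073 -0.0575  0.1202] ((541.5847778320312, 151.5143585205078), 26.065126419067383) 0.12019334920489172
```

View pics/w6.png

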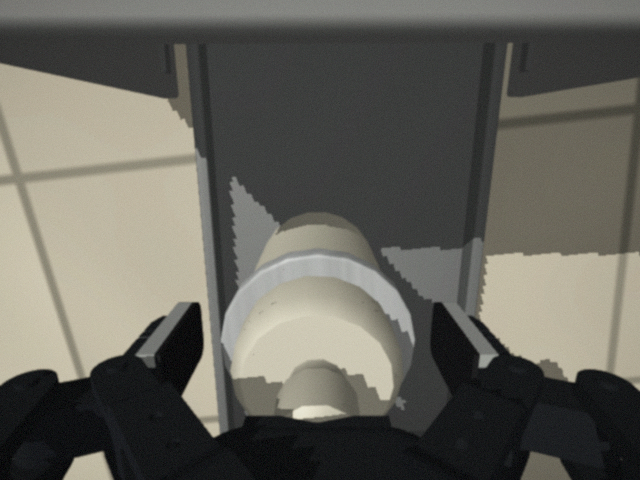

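The rim top lies at z = 0.1005 (home would be 0.100) and is level. The pair is seated and the fingers are clear on both sides. Now rising to the knob.

To row units: -0.051 m / 0.4 = -0.1275, -0.045 m / 0.4 = -0.1125.

Request:
jog_arm([
  {"tz":-0.025, "aperture":0.085},
  {"tz":-0.075, "aperture":0.085},
  {"tz":-0.1125, "aperture":0.085},
  {"tz":-0.1275, "aperture":0.085},
  {"tz":-0.1275, "aperture":0.085},
  {"tz":-0.1275, "aperture":0.06},
  {"tz":-0.1275, "aperture":0.04},
])

```text
clock: 17.42
eef_pos: [0.5413, 0.1515, 0.1231]
tool_rot: [0.745, 0.668, -0.001, -0.0]
ft_force: [0.4, -0.0, -0.2]
grip_width: 0.0512
grasp_force: 0.0
```

```bash
python3 - <<'E'
from h import *
o=get_obs();print(tool(np.array([.5417,.1516,.1238])-o["eef_pos"]))
p,d,c=cam("wrist"); P=pts(d,c)
r=np.hypot(P[...,0]-.5418,P[...,1]-.1515)
for lo,hi,nm,R in((.095,.105,"rim",.035),(.115,.125,"cuptop",.028),(.139,.148,"knobtop",.013)):
    m=((d>0)&(P[...,2]>lo)&(P[...,2]<hi)&(r<R)).astype(np.uint8)
    n,lab,st,_=cv2.connectedComponentsWithStats(m)
    if n>1:
        q=P[lab==1+st[1:,4].argmax()]; print(nm,len(q),cv2.minEnclosingCircle((q[:,:2]*1000).astype(np.float32)),np.median(q[:,2]))
E
```

```text
[ 0.00014193  0.00038256 -0.00073407]
rim 3819 ((541.888916015625, 151.43910217285156), 33.0008544921875) 0.10053885974097429
cuptop 7366 ((541.5947265625, 151.34010314941406), 26.041017532348633) 0.12015244063972849
knobtop 2755 ((541.237060546875, 151.50135803222656), 11.268287658691406) 0.14418398967937837
```

Knob at (.5413,.1515), TCP the same. Closing.

To row units: -0.001 m / 0.4 = -0.0025.

Request:
jog_arm([
  {"tz":-0.0025, "aperture":0.03},
  {"tz":-0.0025, "aperture":0.015},
  {"tz":-0.0025, "aperture":0.01},
  {"tz":-0.0025, "aperture":0.01},
  {"tz":-0.0025, "aperture":0.01},
  {"tz":-0.0025, "aperture":0.01},
])

```text
clock: 18.23
eef_pos: [0.5418, 0.1516, 0.1249]
tool_rot: [0.745, 0.668, 0.0, 0.0]
ft_force: [-0.2, -0.1, 1.7]
grip_width: 0.0194
grasp_force: 58.6
```

To row units: -0.1 m / 0.4 = -0.25, -0.096 m / 0.4 = -0.24.

Request:
jog_arm([
  {"tz":-0.0075, "aperture":0.01},
  {"tz":-0.0225, "aperture":0.01},
  {"tz":-0.05, "aperture":0.01},
  {"tz":-0.09, "aperture":0.01},
  {"tz":-0.1375, "aperture":0.01},
  {"tz":-0.185, "aperture":0.01},
  {"tz":-0.22, "aperture":0.01},
  {"tz":-0.24, "aperture":0.01},
  {"tz":-0.25, "aperture":0.01},
  {"tz":-0.25, "aperture":0.01},
])

```text
clock: 19.48
eef_pos: [0.5417, 0.1516, 0.2246]
tool_rot: [0.745, 0.668, -0.0, -0.0]
ft_force: [-0.7, 0.8, -0.9]
grip_width: 0.0194
grasp_force: 58.7
```

Request:
jog_arm([
  {"aperture":0.01},
  {"aperture":0.01},
  {"aperture":0.01},
])

```text
clock: 19.85
eef_pos: [0.5417, 0.1516, 0.2245]
tool_rot: [0.745, 0.668, -0.0, -0.0]
ft_force: [-0.2, 1.2, -1.7]
grip_width: 0.0195
grasp_force: 58.7
```

```bash
python3 - <<'E'
from h import *
p,d,c=cam("scene"); cv2.imwrite("pics/s7.png",cv2.resize(p[80:280,300:560,::-1],None,fx=3,fy=3)); P=pts(d,c)
r=np.hypot(P[...,0]-.5418,P[...,1]-.1515)
for lo,hi,R in((.096,.104,.022),(.09,.104,.036),(.102,.11,.022),(.195,.27,.03)):
    q=P[(d>0)&(P[...,2]>lo)&(P[...,2]<hi)&(r<R)]
    if len(q): print(lo,hi,len(q),np.median(q,0),q[:,2].min(),q[:,2].max())
E
```

```text
0.096 0.104 53 [0.55489999 0.14257789 0.10073103] 0.0982988143782709 0.10398212142562215
0.09 0.104 327 [0.55244938 0.14315368 0.10013222] 0.09060819136715915 0.10398212142562215
0.102 0.11 162 [0.54417393 0.15002522 0.10603686] 0.10204006653166117 0.10974156049322073
0.195 0.27 614 [0.55214422 0.14344458 0.22066746] 0.1965859284470509 0.26977022640716736
```

View pics/s7.png

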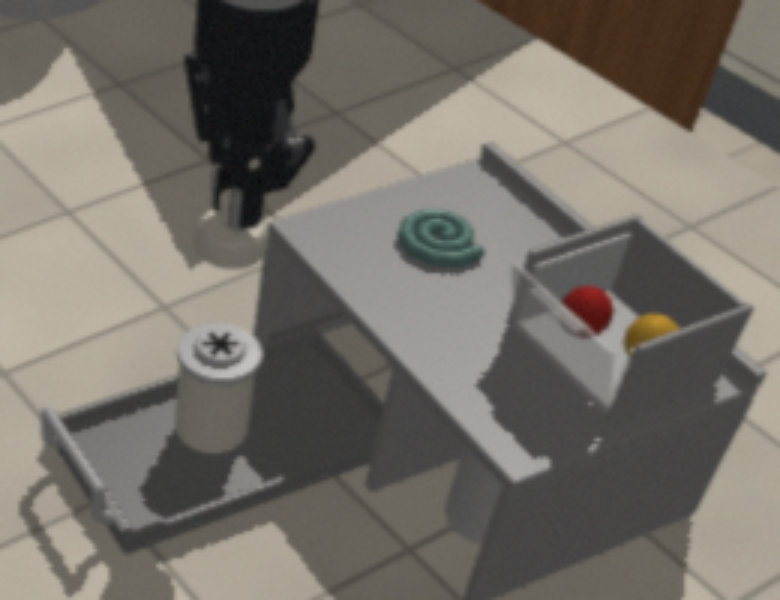

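The outer lid hangs alone and upright at crop (230,238), well above the inner lid. The inner lid sits flat on the pot at (218,345), the tray is out, and the spiral is untouched.

```bash
python3 -c "
from workcell import workorder; print(workorder.job_done())"
```

```text
the job is handed in; nothing more can be done
None
```

I handed the job in at about 20 s on the clock: the tray was drawn out to its stop, the inner lid is seated home on the pot, and the gripper is holding the outer lid upright and still about 100 mm above it; the verdict was not shown.

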